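# Wedge the rocking tool chest

## Task

The small wooden tool chest hangs over the end of its packing board and rocks when that end is pressed. Without grasping or lifting anything, push the red wedge, thin edge first, under the overhanging end with your fingertips until it is snug and the chest no longer rocks, without jacking the chest out of level. Then prove it: press down firmly on the yellow dot on the chest's top and finish while still holding that press, with the chest level and still; leave the bowl, the jar and the wood block alone.

Things in the scene. Friction and masses are not known exactly. Their poses are not given: they have to be found in the camera images.
- panel: Fixed plywood panel on the bench, 460 x 640 mm, 6 mm thick; everything stands on it. Origin at the centre of its underside, on the bench top; its top is 6 mm above that. z up. The chest is on its -y half, the wedge on its +y half, their axes nearly parallel to the panel's.
- board: Fixed dark packing board under the chest, 200 mm along x, 159 along y. Its top is 9 to 16 mm above the panel's top (differs each time); its origin is 30 mm below its top, centred in x and 75 mm from its +y end. A cleat 22 mm high, 18 mm wide along its -y end, 3 to 9 mm behind the chest, keeps the wedge from shoving the chest away.
- chest: Loose wooden chest, a closed box 150 mm along x, 240 along y, 90 high, 1.3 to 1.9 kg. Origin at the centre of its underside, z up. It rests level on the board; its +y end overhangs the board's +y end by about 105 mm. Its centre of mass is 12 to 18 mm inside the board's end: 2 to 5 N down on the dot tips it until that end's lower edge meets the panel; let go, it falls back level.
- chest_dot (a point): Yellow dot, 28 mm across, on the chest's top: the place to press. 98 mm from the chest's centre towards +y, on the centre line, on the top surface (90 mm above its underside). Its axes are the chest's.
- chest_edge (a point): Middle of the lower edge of the chest's overhanging (+y) end; the height of this point above the panel's top is the gap to be filled.
- wedge: Red wedge, 140 mm long (y), 60 wide (x), 0.13 kg. Flat underside; the top slopes evenly from 3 mm high at the thin edge (-y end, facing the chest) to 28 mm at the heel (+y end, an upright flat face). Origin at the centre of its underside, z up. Starts with the thin edge 25 to 80 mm from the chest, up to 0.26 rad off square. Slides with about 1 N, firms up on meeting the chest.
- wedge_tip (a point): Middle of the wedge's thin edge, on its underside (70 mm from its origin towards -y). Its axes are the wedge's.
- wedge_heel (a point): Centre of the wedge's upright heel face, 14 mm above its underside (70 mm from its origin towards +y): the face to push on.
- bowl: Turned wooden bowl, 84 mm across, 45 mm high, a bystander. Origin at the centre of its underside.
- wax: Amber glass wax jar with a steel cap, 56 mm across, 55 mm high, a bystander. Origin at the centre of its underside.
- blank: Pale wood block, 45 x 45 mm and 60 mm high, a bystander. Origin at the centre of its underside.

How it is judged (in metres and radians):
On the way, in this order (a step that is already met when the one before it is completed fails the run):
1. the wedge's thin edge is at least 15 mm under the overhanging end of the chest (y of wedge_tip in the frame of chest below 0.105 m and x of wedge_tip in the frame of chest between -0.075 and 0.075 m), for 0.2 s.
2. the fingers press on the chest's top and it does not rock (contact force between the fingers and chest above 5 N and distance between the grasp point and chest_dot below 0.06 m and contact force between wedge and chest above 0.3 N and angle between chest's own z axis and vertical below 0.022 rad), for 0.3 s.
At the end, for the whole second after the job is handed in: The wedge's thin edge is at least 15 mm under the overhanging end and the wedge bears some of the chest's load (more than 0.3 N); the fingers press on the chest at the yellow dot (within about 50 mm) with more than 5 N; the chest is within 0.022 rad (1.3 degrees) of level; chest and wedge are still (all of step 1 and all of step 2 and linear speed of each of chest, wedge below 0.01 m/s); the arm keeps its last pose, push and grip.
It fails at once if the wedge is lifted off the panel (more than 12 mm) (height (world z) of wedge above 0.018 m).
It fails at once if the chest is lifted or carried (height (world z) of chest above 0.04 m).
It fails at once if the chest is shoved more than 30 mm (distance of chest from where it was at the start of the episode above 0.03 m).
It fails at once if the bowl, the jar or the wood block is moved more than 20 mm (distance of any of bowl, wax, blank from where it was at the start of the episode above 0.02 m).
It also fails if it takes over 48 s, if anything falls off the work surface, if the arm or the gripper's body presses on something with over 40 N, if the wrist force passes 120 N, or if a joint passes its speed limit or range.

## Robot

A 7-joint arm with a two-finger parallel gripper is mounted at the origin on the work surface. World frame = base frame: x ahead of the robot, y to its left, z up, the work surface at z = 0. Lengths are in mm, angles in rad, forces in N, time in s.
With the tool pointing down it reaches from about 400 to 850 mm from the base axis. Payload 10.4 kg.
Tool frame: the origin (TCP) lies at the very end of the fingers, on their centre line; the grasp point (between the pads) lies 19 mm behind it; z points along the fingers, y is the direction in which the jaws open and shut (so a half turn about z gives the same grasp; the last joint's range is limited). The gripper opens to 85 mm and grips with 20 to 120 N. Pads are 22 mm wide; open, the fingers measure 114 mm over their backs; the gripper's body (76 mm by 85 mm) begins 54 mm behind the grasp point. The pads swing forward as they close: fully open they stand 13 mm farther back than shut.
Start: joints at [-1.185, 0.332, -0.065, 1.46, 0.022, 1.35, -0.088], TCP at [248.432, 573.526, 231.338] pointing down, gripper open.
Joint ranges: [-2.6, 2.6], [-0.5, 2.12], [-1.47, 1.34], [0.16, 2.42], [-1.27, 4.41], [0.06, 2.06], [-2.6, 2.6]. Speed limits (rad/s): [2.22, 2.22, 2.79, 2.79, 3.14, 3.14, 3.14].

## Interface

Orientations are given as a unit quaternion [w, x, y, z].
In Python, from cell import * gives the robot as it stands.
- The arm moves only by the tool send_rows, never from a script. Its argument "deltas" is a list of rows, each a list of 3 entries, a list of its own where there are three numbers: the shift along the world's x, y, z in units of 40 mm (1.0 is 40 mm), then the turn, a rotation vector about the world's x, y, z in units of 5 degrees (1.0 is 5 degrees), then the opening, from -1 (shut) to 1 (fully open). In form: [[[dx, dy, dz], [rx, ry, rz], gripper], ...]. A call has 1 to 8 rows; each row is the pose to reach, as a shift and turn from the pose measured when the call began; what a row does not reach only later rows make up. A row lasts 1/12 s, in which the tool goes at most 41.7 mm and 7.16 degrees, less where a joint would pass 70% of its speed; a pose out of reach is approached as far as the arm can. A call with a gripper value outside its range is refused whole. The fingers move at their own pace and stop on an object; "force" is the grip in N (left out, the last holds). Time passes only in rows, so rows that repeat a pose let the fingers close. It gives the time, the measured TCP pose, the force and the opening at its end, in the units of the state.
- observe(): the state, without advancing time (a new reading comes with each control period).
- snapshot(name): name is "scene" or "side" or "wrist"; returns the picture (384x512x3 uint8, red, green, blue); there is no depth.
- calibration(name): a dict with "fov_y" (degrees; the focal length in pixels is half the picture's height over the tangent of half this angle, whatever the lens; pixels are square), "cx", "cy" (the principal point, pixels), "camera_from_world" (4x4, takes a point from world to camera coordinates). Camera axes: x right, y up, looking along -z (the intrinsics and any distortion apply to the point x, -y, -z); pixel columns grow to the right and rows downward; lengths in mm; the calibration is good to about 2 mm. The wrist camera is an equidistant fisheye: a pixel r from the principal point sees the ray r / f radians off the axis. A picture is of the moment at which its call begins: read the wrist's pose just before it. calibration takes no time and is no camera call; for the wrist camera it gives the pose at the moment of the call.
- finish_job(): hands the job in, once; it reports no verdict.
Trained networks look in the newest picture that a camera, given by its name, has taken for a name from the list of things; names that differ only in an ending like _2 or _b are one class to them, and where a whole thing is asked for, a point or a joint stands for the part that bears it (a point fixed in the world has none). Each returns a list of dicts, best first, with "p" (0 to 1); they miss things now and then, are a little off and sometimes report something else, mostly with a low value. They report only what shows in the picture. A call takes as long as a camera call.
- boxes_of(camera, name): "location" ([column, row] in pixels, amid what is visible of it).
The state is a dict: "time": time; "qpos": joint angles; "qd": joint speeds; "joint_torque": joint torques, N m; "ee_pos": TCP position; "orientation": TCP orientation; "wrist_force": force on the tool from outside, world axes, zero at the start; "torque": the same for the moment, N m; "gripper_width": finger opening in mm.
Only numpy, scipy, OpenCV 4.12 (cv2) and the standard library are available. Lean on these libraries where they do the work, as an engineer would, in place of code of your own. Each camera call takes 0.05 s, during which the arm holds its last target.

## Working session

There is one attempt and no reset: what is moved stays moved. The work goes in short steps, Python scripts to look and compute and a tool call to move; the robot and the scene stay as the last step left them, time stands still between calls to the robot, and variables do not carry over. Pictures are saved under pics/ and viewed, and the job is handed in when it is done.

Besides the shell and the picture viewer there is one more tool, called after ">>>" by a JSON object that holds its "op" and its "data", one argument or row to a line. send_rows: Moves the arm, as the interface text tells. Its arguments: {"type":"object","properties":{"deltas":{"type":"array"},"force":{"type":"number"}},"required":["deltas"]}

```bash
mkdir -p pics
python3 - <<'E'
from cell import *
import cv2
print(observe())
for n in ["scene","side","wrist"]:
    c=calibration(n); print(n,c)
    im=snapshot(n); cv2.imwrite(f"pics/{n}0.png",im[:,:,::-1])
    for o in ["chest","chest_dot","wedge","wedge_heel","wedge_tip","chest_edge","bowl","wax","blank","board"]:
        try: print(o,[(b["location"],round(b["p"],2)) for b in boxes_of(n,o)[:2]])
        except Exception as e: print(o,e)
print(observe()["time"])
E
```

```text
{'time': 0.0, 'qpos': array([-1.18460989,  0.33284491, -0.06467929,  1.46093543,  0.02162423,
        1.34990032, -0.08848564]), 'qd': array([-4.64862294e-05, -2.17682555e-05,  1.27747879e-03,  1.00594472e-03,
        1.35581105e-03, -1.73517417e-04,  3.33378674e-04]), 'joint_torque': array([ 2.00885515e-04, -6.25461459e+01,  4.90930339e-02, -3.91592181e+01,
        1.63652853e-02,  1.02714688e-02, -5.71956195e-05]), 'ee_pos': array([248.31102137, 573.15123822, 230.53553858]), 'orientation': array([-9.41788638e-05,  2.02962728e-01,  9.79186217e-01, -6.89608491e-04]), 'wrist_force': array([-0.03650617,  0.32567172,  0.57019906]), 'torque': array([0.0506821 , 0.01186037, 0.02170441]), 'gripper_width': 85.60301147821089}
scene {'fov_y': 56.77241074934576, 'cx': 256.31036857659876, 'cy': 193.28431883481977, 'camera_from_world': array([[-1.72780482e-01,  9.84959868e-01, -9.81567003e-04,
         1.05613425e+02],
       [-8.26476490e-01, -1.44437264e-01,  5.44127272e-01,
         4.15278585e+02],
       [ 5.35801751e-01,  9.48258143e-02,  8.39002115e-01,
        -1.13322907e+03],
       [ 
[... 1225 characters left out ...]
0.1, 193.4], 0.84), ([208.6, 152.4], 0.32)]
board [([211.4, 150.2], 0.72)]
wrist {'fov_y': 65.70646984690485, 'cx': 252.43725142807497, 'cy': 189.38407213049848, 'camera_from_world': array([[ 3.96343430e-01,  9.18102265e-01,  3.41434115e-04,
        -6.24146860e+02],
       [-8.71812867e-01,  3.76476906e-01, -3.13380702e-01,
         4.14981021e+01],
       [-2.87844074e-01,  1.23908716e-01,  9.49627516e-01,
        -3.79658509e+02],
       [ 0.00000000e+00,  0.00000000e+00,  0.00000000e+00,
         1.00000000e+00]])}
chest []
chest_dot []
wedge [([104.6, 374.9], 0.79)]
wedge_heel [([104.0, 371.7], 0.72)]
wedge_tip [([107.8, 371.8], 0.81)]
chest_edge []
bowl []
wax []
blank []
board []
1.65
```

Run:
```python
import cv2
for n in ["scene","side"]:
    im=cv2.imread(f"pics/{n}0.png"); cv2.imwrite(f"pics/{n}0b.png",cv2.resize(im,(768,576),interpolation=cv2.INTER_CUBIC))
```

```text
(no output)
```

View pics/scene0b.png

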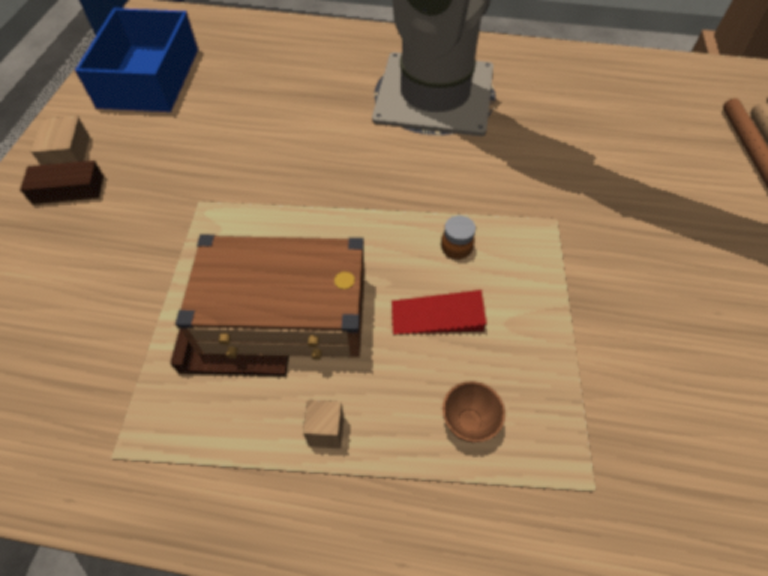

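View pics/side0b.png

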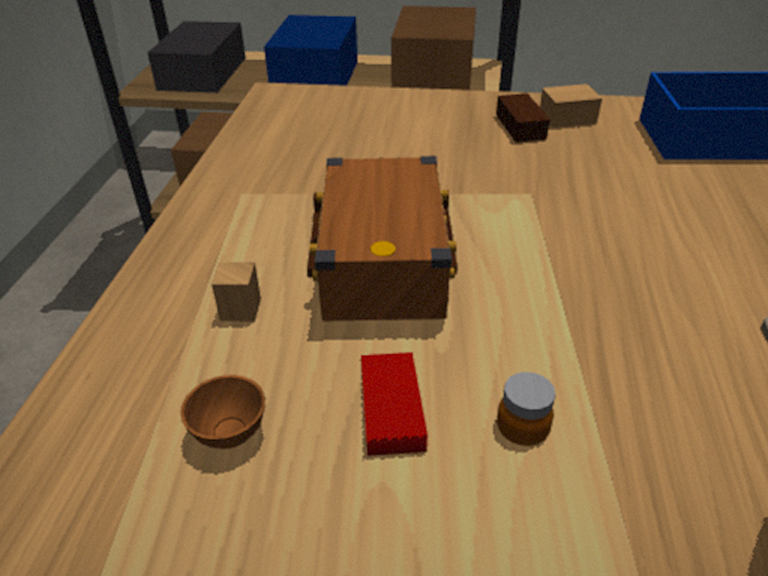

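```bash
cat > h.py <<'E'
from cell import *
import numpy as np, cv2
from scipy.optimize import least_squares
def proj(n,P,c=None):
    c=c or calibration(n); P=np.atleast_2d(P); T=c["camera_from_world"]
    q=P@T[:3,:3].T+T[:3,3]; q=q*[1,-1,-1]
    f=192/np.tan(np.radians(c["fov_y"])/2)
    return np.c_[c["cx"]+f*q[:,0]/q[:,2], c["cy"]+f*q[:,1]/q[:,2]]
def onz(n,uv,z,c=None):
    c=c or calibration(n); T=c["camera_from_world"]; f=192/np.tan(np.radians(c["fov_y"])/2)
    R=T[:3,:3]; o=-R.T@T[:3,3]; out=[]
    for u,v in np.atleast_2d(uv):
        d=R.T@np.array([(u-c["cx"])/f,-(v-c["cy"])/f,-1]); out.append(o+d*(z-o[2])/d[2])
    return np.array(out)
def redmask(im):
    im=im.astype(int); return ((im[...,0]>90)&(im[...,1]<40)&(im[...,2]<45)).astype(np.uint8)
def wedgemodel(x,y,a,z=6):
    P=np.array([[sx*30,sy*70,h] for sx in(-1,1) for sy,h in((-1,0),(-1,3),(1,0),(1,28))],float)
    R=np.array([[np.cos(a),-np.sin(a),0],[np.sin(a),np.cos(a),0],[0,0,1]])
    return P@R.T+[x,y,z]
def fitwedge(views,x0):
    # views: list (name, rgb)
    data=[]
    for n,im in views:
        m=redmask(im); k,l,s,_=cv2.connectedComponentsWithStats(m)
        j=1+np.argmax(s[1:,4]); m=(l==j).astype(np.float32); data.append((n,calibration(n),cv2.GaussianBlur(m,(0,0),1.5)))
    def res(p):
        r=[]
        for n,c,m in data:
            h=cv2.convexHull(proj(n,wedgemodel(*p),c).astype(np.float32))
            t=np.zeros(m.shape,np.uint8); cv2.fillConvexPoly(t,np.round(h*16).astype(np.int32),255,cv2.LINE_AA,4)
            r.append((cv2.GaussianBlur(t.astype(np.float32)/255,(0,0),1.5)-m).ravel())
        return np.concatenate(r)
    s=np.array([1,1,.01])
    from scipy.optimize import minimize
    o=minimize(lambda q:np.sum(res(q*s)**2),np.array(x0)/s,method="Nelder-Mead",options=dict(initial_simplex=np.array(x0)/s+np.array([[0,0,0],[15,0,0],[0,15,0],[0,0,10]])))
    return o.x*s,o.fun,[float(d[2].sum()) for d in data]
E
python3 - <<'E'
from h import *
V=[(n,cv2.imread(f"pics/{n}0.png")[:,:,::-1]) for n in("scene","side")]
ps=onz("scene",np.array([[200,203],[558,220],[593,490],[118,459]])/1.5,6); print("panel",ps.round(1), ps.mean(0))
print("wedge heel corners side",onz("side",np.array([[368,445],[424,440]])/1.5,34).round(1))
x0=[onz("scene",[293,210],15)[0][0],onz("scene",[293,210],15)[0][1],0.]
for v in(V,V[:1],V[1:]):
    for a in(-.1,.1): print(fitwedge(v,[x0[0],x0[1],a]))
# dot
for n,im in V:
    h=cv2.cvtColor(np.ascontiguousarray(im),cv2.COLOR_RGB2HSV).astype(int)
    m=((h[...,0]>18)&(h[...,0]<30)&(h[...,1]>200)&(h[...,2]>100)).astype(np.uint8)
    k,l,s,c=cv2.connectedComponentsWithStats(m); j=1+np.argmax(s[1:,4])
    print(n,s[j],c[j],[onz(n,c[j],z).round(1) for z in(105,109,112)])
print("chest top side",onz("side",np.array([[327,158],[437,157],[450,250],[316,250]])/1.5,108).round(1))
print("chest top scene",onz("scene",np.array([[200,236],[364,240],[358,328],[180,325]])/1.5,108).round(1))
for n,u in(("scene",[[[459,222]]]),("side",[[[529,388]]])): print("wax",onz(n,np.array(u[0])/1.5,61).round(1))
print("bowl",onz("scene",np.array([474,410])/1.5,51),onz("side",np.array([224,402])/1.5,51))
E
```

```text
panel [[ 383.1 -376.9    6. ]
 [ 312.9  257.1    6. ]
 [ 766.7  300.9    6. ]
 [ 835.5 -321.6    6. ]] [574.55190408 -35.09949404   6.        ]
wedge heel corners side [[557.4 153.4  34. ]
 [504.7 140.9  34. ]]
(array([5.46743505e+02, 6.42605666e+01, 1.92796121e-01]), np.float64(563.7894897460938), [1283.9998779296875, 2094.0])
(array([5.47417808e+02, 6.38749105e+01, 2.02622043e-01]), np.float64(566.7054443359375), [1283.9998779296875, 2094.0])
(array([5.41810099e+02, 6.91207020e+01, 2.11313302e-01]), np.float64(187.2678680419922), [1283.9998779296875])
(array([5.41703323e+02, 6.99017519e+01, 2.25828279e-01]), np.float64(189.9693603515625), [1283.9998779296875])
(array([5.49342710e+02, 5.46116745e+01, 1.97691228e-01]), np.float64(267.10650634765625), [2094.0])
(array([5.49856698e+02, 5.50624631e+01, 2.08338447e-01]), np.float64(270.3486328125), [2094.0])Traceback (most recent call last):
  File "<stdin>", line 12, in <module>
    return _wrapfunc(a, 'argmax', axis=axis, out=out, **kwds)
    return bound(*args, **kwds)
ValueError: attempt to get argmax of an empty sequence
```

Run:
```python
from h import *
V=[(n,cv2.imread(f"pics/{n}0.png")[:,:,::-1]) for n in("scene","side")]
for n,im in V:
    print(n, im[208,293],im[270,262],[im[int(r/1.5),int(c/1.5)] for c,r in((344,280),(383,248),(345,328),(345,335),(395,445))])
    o=im.copy()[:,:,::-1].copy()
    cs,_=cv2.findContours(redmask(im),0,1); cv2.drawContours(o,cs,-1,(0,255,0),1)
    cr=o[180:250,240:340] if n=="scene" else o[220:310,220:310]
    cv2.imwrite(f"pics/m_{n}.png",cv2.resize(cr,None,fx=6,fy=6,interpolation=0))
```

```text
scene [152  37  34] [189 154 113] [array([188, 145,  56], dtype=uint8), array([190, 161, 118], dtype=uint8), array([55, 55, 56], dtype=uint8), array([70, 54, 39], dtype=uint8), array([189, 162, 119], dtype=uint8)]
side [40 24  9] [144   6   3] [array([51, 29, 12], dtype=uint8), array([185, 136,   0], dtype=uint8), array([109,  84,  55], dtype=uint8), array([98, 78, 48], dtype=uint8), array([62,  0,  0], dtype=uint8)]
```

View pics/m_scene.png

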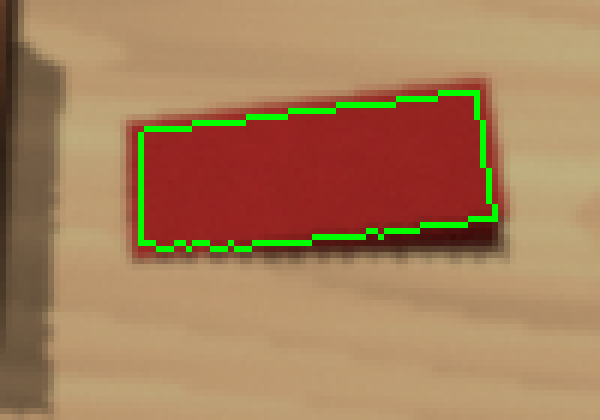

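View pics/m_side.png

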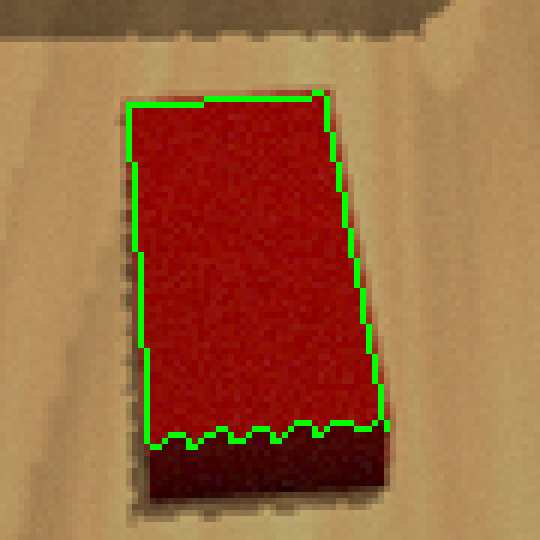

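```bash
python3 - <<'E'
s=open('h.py').read()
a=s.index("    im=im.astype(int); return"); b=s.index("def wedgemodel")
s=s[:a]+"    im=im.astype(int); return ((im[...,0]>30)&(im[...,1]<0.42*im[...,0])&(im[...,2]<0.42*im[...,0])).astype(np.uint8)\n"+s[b:]
open('h.py','w').write(s)
E
python3 - <<'E'
from h import *
V=[(n,cv2.imread(f"pics/{n}0.png")[:,:,::-1]) for n in("scene","side")]
for v in(V,V[:1],V[1:]):
    for a in(.1,.3): print(fitwedge(v,[545,66,a]))
for n,im in V:
    h=cv2.cvtColor(np.ascontiguousarray(im),cv2.COLOR_RGB2HSV).astype(int)
    m=((h[...,0]>17)&(h[...,0]<30)&(h[...,1]>165)&(h[...,2]>150)).astype(np.uint8)
    k,l,s,c=cv2.connectedComponentsWithStats(m); j=1+np.argmax(s[1:,4])
    print(n,s[j],c[j],[onz(n,c[j],z).round(1) for z in(105,109,112)])
print("chest top side",onz("side",np.array([[327,158],[437,157],[450,250],[316,250]])/1.5,108).round(1))
print("chest top scene",onz("scene",np.array([[200,236],[364,240],[358,328],[180,325]])/1.5,108).round(1))
print("wax",onz("scene",np.array([459,222])/1.5,61).round(1),onz("side",np.array([529,388])/1.5,61).round(1))
print("bowl",onz("scene",np.array([474,410])/1.5,51),onz("side",np.array([224,402])/1.5,51))
E
```

```text
(array([5.45461945e+02, 6.93032936e+01, 1.94790220e-01]), np.float64(145.09214782714844), [1441.9998779296875, 2505.999755859375])
(array([5.45482525e+02, 6.93582152e+01, 1.91575203e-01]), np.float64(144.81602478027344), [1441.9998779296875, 2505.999755859375])
(array([5.42634908e+02, 6.83623016e+01, 2.01955024e-01]), np.float64(80.63965606689453), [1441.9998779296875])
(array([5.42803753e+02, 6.93206276e+01, 1.97404497e-01]), np.float64(76.58391571044922), [1441.9998779296875])
(array([5.46141483e+02, 6.96768595e+01, 1.99826554e-01]), np.float64(42.692848205566406), [2505.999755859375])
(array([5.46179298e+02, 6.93915933e+01, 1.95398132e-01]), np.float64(42.641441345214844), [2505.999755859375])
scene [223 181  13  12 117] [229.09401709 186.39316239] [array([[565.6, -66.1, 105. ]]), array([[568.2, -65.3, 109. ]]), array([[570.1, -64.6, 112. ]])]
side [247 161  17  10 129] [254.85271318 165.0620155 ] [array([[572.6, -72. , 105. ]]), array([[571.8, -66.4, 109. ]]), array([[571.2, -62.2, 112. ]])]
chest top side [[ 677.4 -272.8  108. ]
 [ 524.9 -291.4  108. ]
 [ 495.   -71.7  108. ]
 [ 646.7  -54.7  108. ]]
chest top scene [[ 528.1 -291.1  108. ]
 [ 493.8  -51.   108. ]
 [ 639.6  -30.3  108. ]
 [ 675.8 -263.4  108. ]]
wax [[394.8  84.6  61. ]] [[406.6  86.1  61. ]]
bowl [[703.34365051 135.72061747  51.        ]] [[704.91471722 131.77636025  51.        ]]
```

>>> {"op": "send_rows", "data": {
  "deltas": [
    [[0.5, -0.72, -0.1], [0, 0, -1.35], -0.43],
    [[1.0, -1.44, -0.2], [0, 0, -2.7], -0.43],
    [[1.5, -2.16, -0.3], [0, 0, -4.05], -0.43],
    [[2.0, -2.88, -0.4], [0, 0, -5.4], -0.43],
    [[2.5, -3.6, -0.5], [0, 0, -6.75], -0.43],
    [[3.0, -4.32, -0.6], [0, 0, -8.1], -0.43],
    [[3.5, -5.04, -0.7], [0, 0, -9.45], -0.43],
    [[4.0, -5.76, -0.8], [0, 0, -10.8], -0.43]
  ]
}}

```text
time: 2.32
ee_pos: [409.2, 341.6, 199.4]
orientation: [-0.0, 0.628, 0.779, 0.0]
wrist_force: [0.5, 0.9, 0.8]
gripper_width: 24.2
```

Run:
```python
from h import *
# chest fit from hand corners
obs={"side":[([-75,-120,90],(327,158)),],}
S=[("side",(75,-120,90),0),]
# chest local corners -> pixel (x1.5)
L=[("side",(75,-120,90),(327,158)),("side",(-75,-120,90),(437,157)),("side",(-75,120,90),(450,249)),("side",(75,120,90),(316,251)),("side",(75,120,0),(322,317)),("side",(-75,120,0),(446,315)),
("scene",(-75,-120,90),(199,236)),("scene",(-75,120,90),(364,240)),("scene",(75,120,90),(358,328)),("scene",(75,-120,90),(180,325)),("scene",(75,120,0),(361,357)),
("side",(0,98,90),(254.85*1.5,165.06*1.5)),("scene",(0,98,90),(229.1*1.5,186.4*1.5))]
C={n:calibration(n) for n in("side","scene")}
def res(p):
    r=[]
    for n,l,uv in L:
        a=p[3]; l=np.array(l); P=np.array([p[0]+l[0]*np.cos(a)-l[1]*np.sin(a),p[1]+l[0]*np.sin(a)+l[1]*np.cos(a),p[2]+l[2]])
        r+=list(proj(n,P,C[n])[0]-np.array(uv)/1.5)
    return r
o=least_squares(res,[580,-165,19,.14],loss="soft_l1"); print(o.x,np.round(o.fun,1)); 
a=o.x[3]
for l in((0,98),(0,120)): print(o.x[0]-l[1]*np.sin(a),o.x[1]+l[1]*np.cos(a))
s=observe(); print(s["time"],s["ee_pos"],s["orientation"],s["gripper_width"],s["wrist_force"])
```

```text
[ 5.85451522e+02 -1.60248214e+02  2.28249843e+01  1.48536660e-01] [-0.6 -1.  -2.  -1.9  0.4  5.  -0.4  5.6 -0.4  2.   0.5  1.5  0.4 -1.
 -0.8 -1.6 -0.4 -0.2 -3.2 -0.8 -0.6  0.5  0.2 -0.8  0.5  0.2]
570.9483976554931 -63.327322077371846
567.6925942388211 -41.569570720395916
2.3167 [409.1797701  341.62916407 199.41248411] [-2.57845681e-05  6.27639147e-01  7.78504323e-01  3.47735921e-04] 24.21608481194586 [0.46976442 0.94878257 0.79804355]
```

>>> {"op": "send_rows", "data": {
  "deltas": [
    [[0.45, -0.62, -0.5], [0, 0, -0.2], -0.43],
    [[0.9, -1.25, -1.0], [0, 0, -0.2], -0.43],
    [[1.4, -1.9, -1.5], [0, 0, -0.2], -0.43],
    [[1.9, -2.6, -2.0], [0, 0, -0.2], -0.43],
    [[2.4, -3.3, -2.5], [0, 0, -0.2], -0.43],
    [[2.87, -3.9, -3.0], [0, 0, -0.2], -0.43],
    [[2.87, -3.9, -3.8], [0, 0, -0.2], -0.43],
    [[2.87, -3.9, -4.5], [0, 0, -0.2], -0.43]
  ]
}}

```text
time: 2.98
ee_pos: [525.4, 183.3, 18.4]
orientation: [0.001, 0.636, 0.772, 0.001]
wrist_force: [0.1, 0.9, -0.4]
gripper_width: 24.2
```

Run:
```python
from h import *
s=observe(); print(s["time"],s["ee_pos"],s["orientation"],s["gripper_width"],s["wrist_force"])
for n in("scene","side"):
    im=snapshot(n); cv2.imwrite(f"pics/{n}1.png",cv2.resize(im[:,:,::-1],(768,576)))
```

```text
2.9833 [525.42629558 183.31940481  18.43067007] [6.58647879e-04 6.35958311e-01 7.71722795e-01 7.21521256e-04] 24.239895464980133 [ 0.06487883  0.90800356 -0.3973663 ]
```

View pics/side1.png

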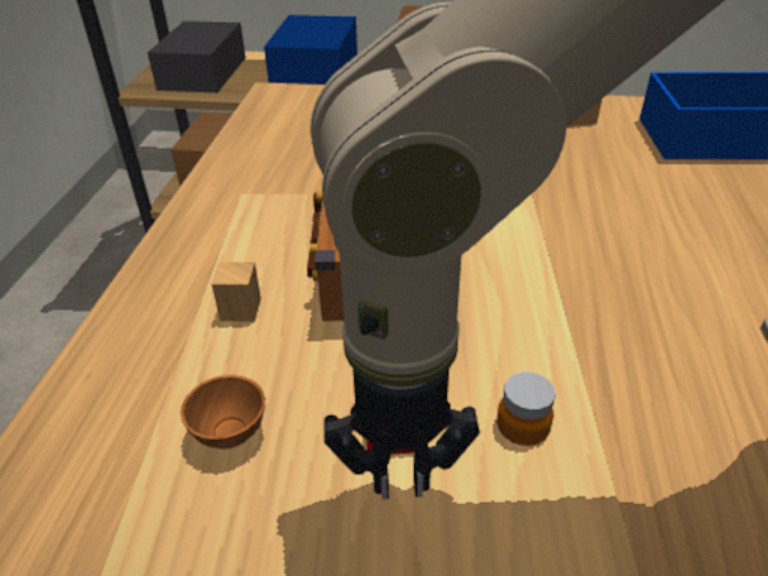

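View pics/scene1.png

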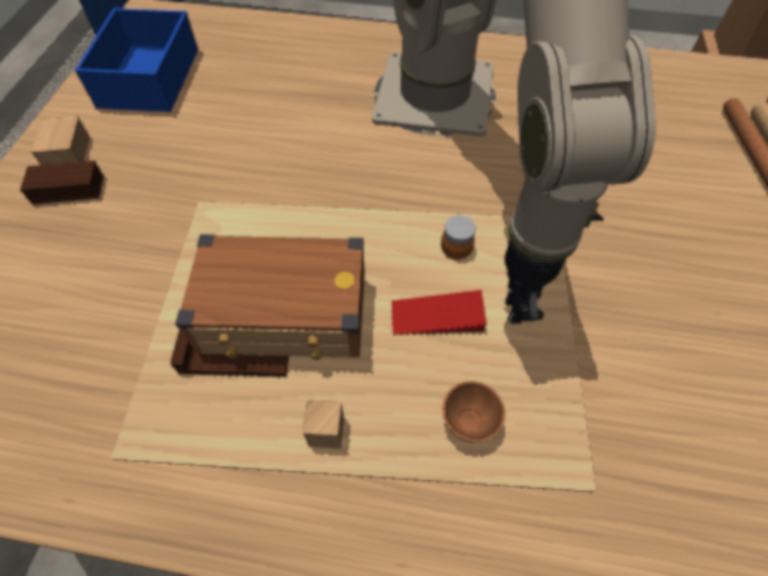

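>>> {"op": "send_rows", "data": {
  "deltas": [
    [[0.04, -0.2, -0.1], [0, 0, 0], -0.43],
    [[0.08, -0.4, -0.1], [0, 0, 0], -0.43],
    [[0.11, -0.6, -0.1], [0, 0, 0], -0.43],
    [[0.14, -0.75, -0.1], [0, 0, 0], -0.43],
    [[0.16, -0.85, -0.1], [0, 0, 0], -0.43],
    [[0.18, -0.95, -0.1], [0, 0, 0], -0.43],
    [[0.21, -1.1, -0.1], [0, 0, 0], -0.43],
    [[0.23, -1.25, -0.1], [0, 0, 0], -0.43]
  ]
}}

```text
time: 3.75
ee_pos: [530.7, 134.4, 12.0]
orientation: [-0.001, 0.634, 0.773, -0.003]
wrist_force: [-1.1, 1.9, 1.1]
gripper_width: 24.2
```

```bash
cat > look.py <<'E'
from h import *
import sys
k=sys.argv[1]
s=observe(); print(s["time"],s["ee_pos"],s["orientation"],s["gripper_width"],s["wrist_force"])
for n in sys.argv[2:]:
    im=snapshot(n); cv2.imwrite(f"pics/{n}{k}.png",cv2.resize(im[:,:,::-1],(768,576)))
E
python3 look.py 2 scene
```

```text
3.75 [530.73350942 134.38825187  11.96258042] [-0.00143875  0.63426234  0.77311251 -0.00250017] 24.160141623249903 [-1.07667455  1.91860718  1.13326545]
```

View pics/scene2.png

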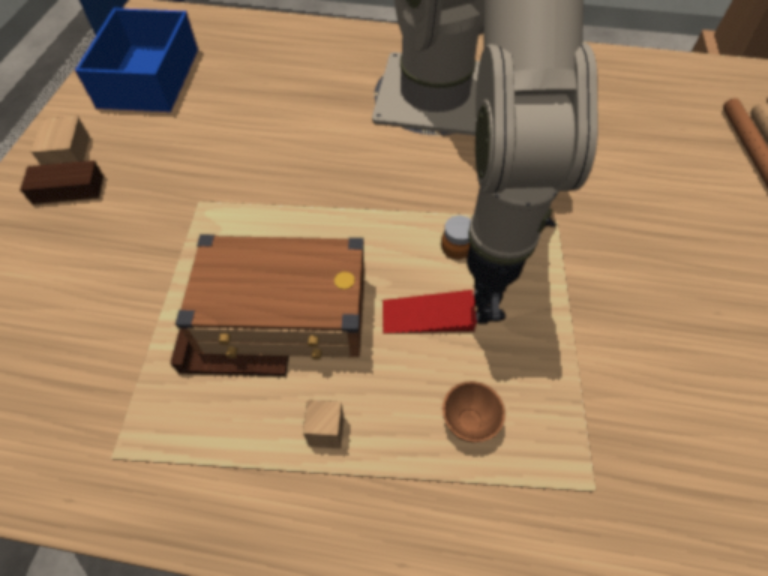

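>>> {"op": "send_rows", "data": {
  "deltas": [
    [[0.03, -0.17, 0.03], [0, 0, -0.07], -0.43],
    [[0.05, -0.35, 0.03], [0, 0, -0.14], -0.43],
    [[0.08, -0.52, 0.03], [0, 0, -0.2], -0.43],
    [[0.11, -0.7, 0.03], [0, 0, -0.27], -0.43],
    [[0.13, -0.87, 0.03], [0, 0, -0.34], -0.43],
    [[0.16, -1.05, 0.03], [0, 0, -0.41], -0.43],
    [[0.18, -1.22, 0.03], [0, 0, -0.48], -0.43],
    [[0.21, -1.4, 0.03], [0, 0, -0.55], -0.43]
  ]
}}

```text
time: 4.47
ee_pos: [539.3, 75.9, 13.0]
orientation: [-0.001, 0.654, 0.757, -0.003]
wrist_force: [-1.3, 2.4, 1.6]
gripper_width: 24.0
```

```bash
python3 look.py 3 scene
```

```text
4.4667 [539.2954702   75.91396078  13.02280358] [-0.00129014  0.65350379  0.75691657 -0.00290629] 23.960151832668377 [-1.25413466  2.44128911  1.59967646]
```

View pics/scene3.png

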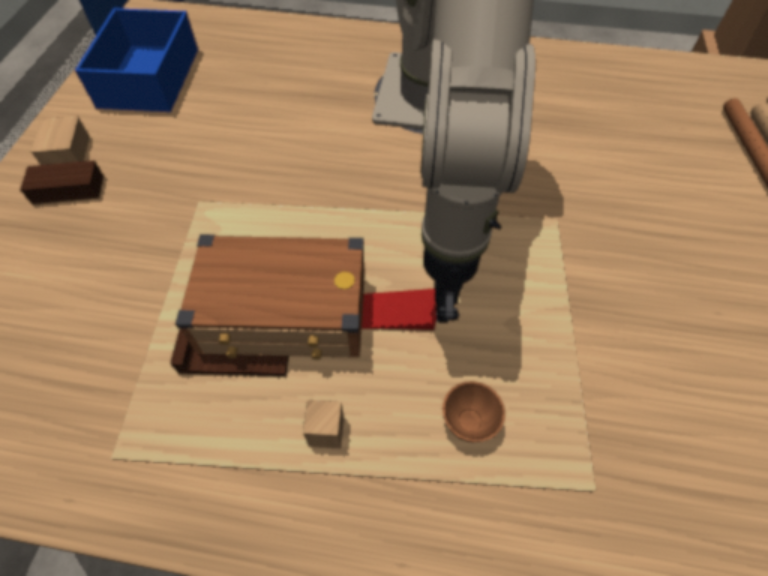

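>>> {"op": "send_rows", "data": {
  "deltas": [
    [[0.01, -0.06, 0], [0, 0, 0], -0.43],
    [[0.02, -0.12, 0], [0, 0, 0], -0.43],
    [[0.03, -0.18, 0], [0, 0, 0], -0.43],
    [[0.03, -0.24, 0], [0, 0, 0], -0.43]
  ]
}}

```text
time: 4.85
ee_pos: [540.7, 64.4, 12.9]
orientation: [-0.001, 0.654, 0.756, -0.003]
wrist_force: [0.3, 2.1, 0.4]
gripper_width: 24.2
```

>>> {"op": "send_rows", "data": {
  "deltas": [
    [[0.01, -0.05, 0], [0, 0, 0], -0.43],
    [[0.02, -0.1, 0], [0, 0, 0], -0.43],
    [[0.03, -0.15, 0], [0, 0, 0], -0.43]
  ]
}}

```text
time: 5.1
ee_pos: [541.9, 58.3, 13.0]
orientation: [-0.001, 0.654, 0.756, -0.003]
wrist_force: [-0.8, 1.6, 1.5]
gripper_width: 24.5
```

>>> {"op": "send_rows", "data": {
  "deltas": [
    [[0.01, -0.05, 0], [0, 0, 0], -0.43],
    [[0.01, -0.1, 0], [0, 0, 0], -0.43]
  ]
}}

```text
time: 5.27
ee_pos: [542.4, 54.1, 13.0]
orientation: [-0.001, 0.654, 0.756, -0.003]
wrist_force: [-0.0, 1.4, 1.2]
gripper_width: 23.9
```

>>> {"op": "send_rows", "data": {
  "deltas": [
    [[0.01, -0.05, 0], [0, 0, 0], -0.43],
    [[0.01, -0.1, 0], [0, 0, 0], -0.43]
  ]
}}

```text
time: 5.43
ee_pos: [542.9, 49.8, 12.9]
orientation: [-0.001, 0.654, 0.756, -0.003]
wrist_force: [0.2, 1.9, 1.5]
gripper_width: 24.0
```

```bash
python3 look.py 4 scene wrist
```

```text
5.4333 [542.87504224  49.84598436  12.90948838] [-0.00087031  0.65402659  0.75646391 -0.00328795] 24.03165494667041 [0.15695808 1.90309672 1.47700149]
```

View pics/scene4.png

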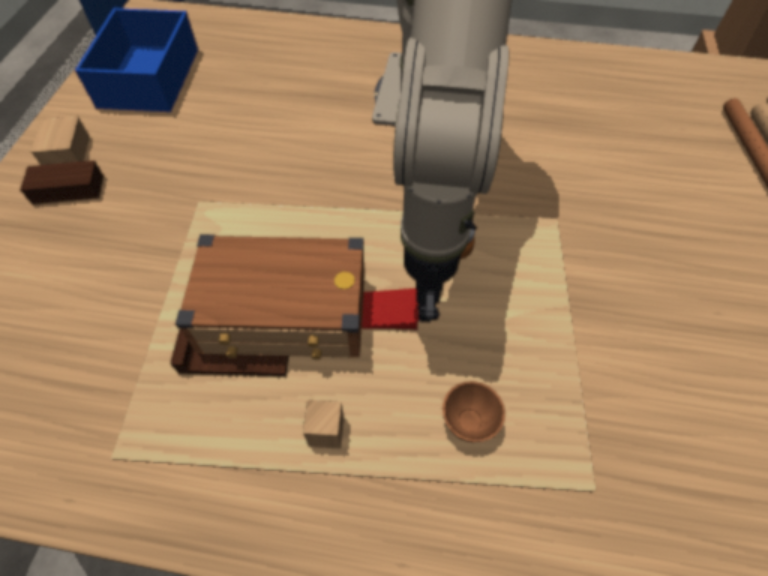

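View pics/wrist4.png

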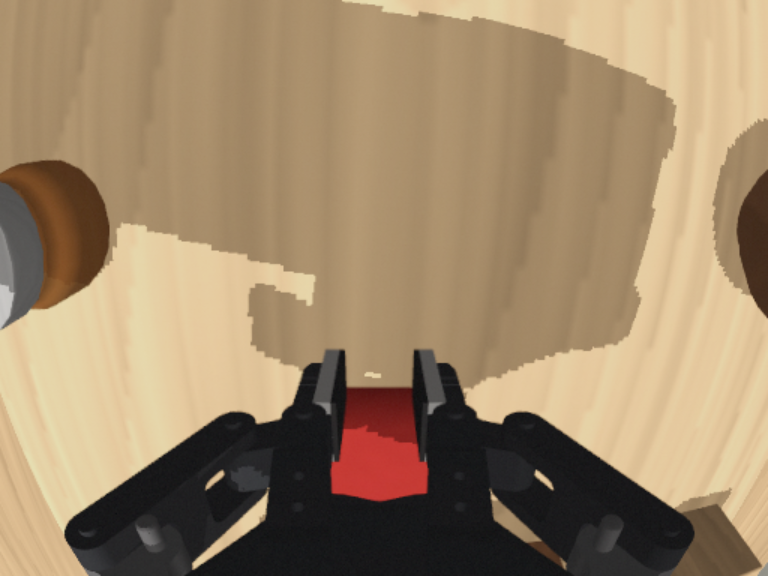

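>>> {"op": "send_rows", "data": {
  "deltas": [
    [[0.01, -0.04, 0], [0, 0, 0], -0.43],
    [[0.01, -0.08, 0], [0, 0, 0], -0.43]
  ]
}}

```text
time: 5.7
ee_pos: [543.2, 46.0, 12.8]
orientation: [-0.001, 0.654, 0.756, -0.004]
wrist_force: [-0.1, 1.8, 0.2]
gripper_width: 24.5
```

>>> {"op": "send_rows", "data": {
  "deltas": [
    [[0.01, -0.04, 0], [0, 0, 0], -0.43],
    [[0.01, -0.08, 0], [0, 0, 0], -0.43]
  ]
}}

```text
time: 5.87
ee_pos: [543.6, 42.9, 12.8]
orientation: [-0.001, 0.654, 0.756, -0.003]
wrist_force: [-0.4, 5.6, 0.6]
gripper_width: 24.2
```

>>> {"op": "send_rows", "data": {
  "deltas": [
    [[0, -0.01, 0], [0, 0, 0], -0.43],
    [[0, -0.02, 0], [0, 0, 0], -0.43]
  ]
}}

```text
time: 6.03
ee_pos: [543.6, 42.8, 12.8]
orientation: [-0.001, 0.654, 0.756, -0.003]
wrist_force: [0.2, 5.3, -0.9]
gripper_width: 24.4
```

```bash
python3 look.py 5 scene
```

```text
6.0333 [543.62246438  42.84768389  12.83325611] [-0.00116529  0.65398536  0.75649997 -0.00309709] 24.35050638452138 [ 0.15468088  5.30894743 -0.88662826]
```

View pics/scene5.png

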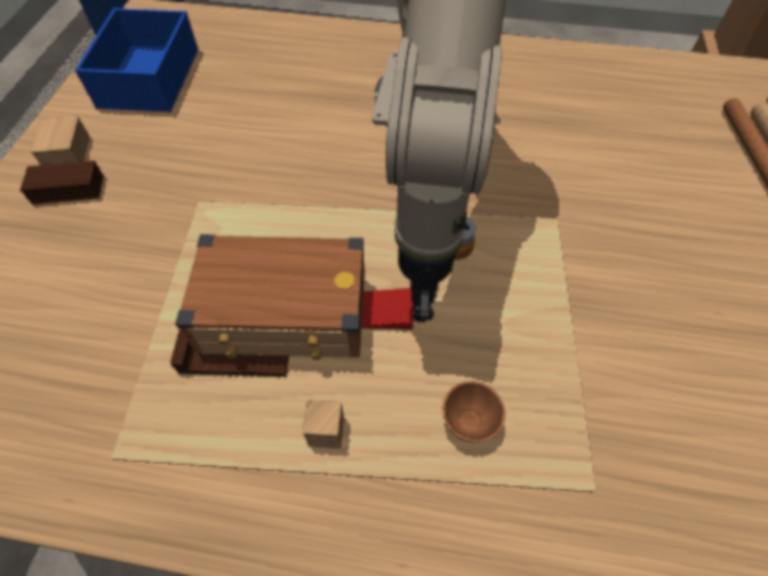

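>>> {"op": "send_rows", "data": {
  "deltas": [
    [[0.01, -0.03, 0], [0, 0, 0], -0.43],
    [[0.01, -0.06, 0], [0, 0, 0], -0.43],
    [[0.01, -0.06, 0], [0, 0, 0], -0.43]
  ]
}}

```text
time: 6.33
ee_pos: [543.7, 42.5, 12.9]
orientation: [-0.002, 0.653, 0.757, -0.003]
wrist_force: [-1.8, 9.2, 2.5]
gripper_width: 24.5
```

>>> {"op": "send_rows", "data": {
  "deltas": [
    [[-0.02, 0.15, 0], [0, 0, 0], -0.43],
    [[-0.07, 0.5, 0], [0, 0, 0], -0.43],
    [[-0.12, 0.9, 0.2], [0, 0, 0], -0.43],
    [[-0.12, 0.9, 1.0], [0, 0, 0], -0.43],
    [[-0.12, 0.9, 2.0], [0, 0, 0], -0.43],
    [[-0.12, 0.9, 3.0], [0, 0, 0], -1],
    [[-0.12, 0.9, 4.0], [0, 0, 0], -1],
    [[-0.12, 0.9, 4.2], [0, 0, 0], -1]
  ]
}}

```text
time: 7.0
ee_pos: [541.7, 78.3, 187.5]
orientation: [0.001, 0.654, 0.757, 0.001]
wrist_force: [1.1, 0.3, 0.4]
gripper_width: 0.1
```

```bash
python3 look.py 6 scene side
python3 - <<'E'
from h import *
im=snapshot("scene")
h=cv2.cvtColor(np.ascontiguousarray(im),cv2.COLOR_RGB2HSV).astype(int)
m=((h[...,0]>17)&(h[...,0]<30)&(h[...,1]>165)&(h[...,2]>150)).astype(np.uint8)
k,l,s,c=cv2.connectedComponentsWithStats(m); j=1+np.argmax(s[1:,4])
print(s[j],c[j],onz("scene",c[j],110.5))
E
```

```text
7.0 [541.67911606  78.30513698 187.54348321] [5.03829126e-04 6.53803119e-01 7.56663786e-01 1.06911717e-03] 0.09222888237403366 [1.1409121  0.30219543 0.38520408]
[223 181  13  12 120] [229.08333333 186.48333333] [[569.39052383 -64.9311362  110.5       ]]
```

View pics/scene6.png

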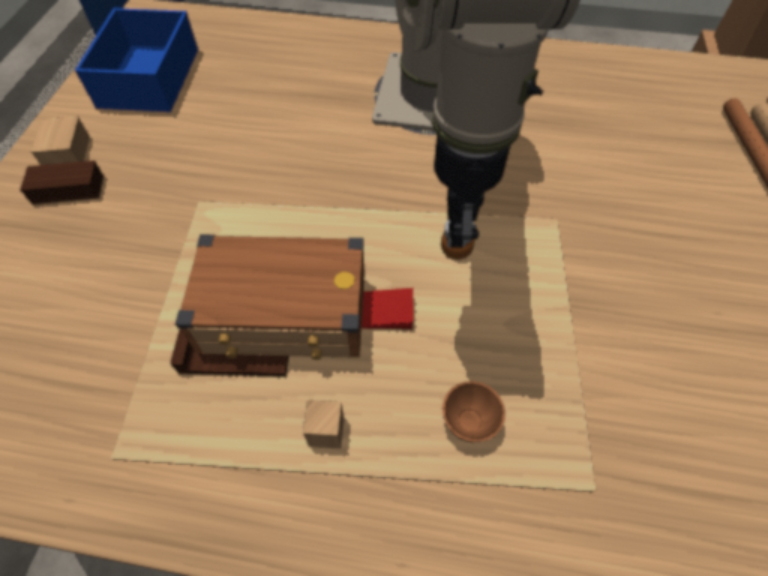

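View pics/side6.png

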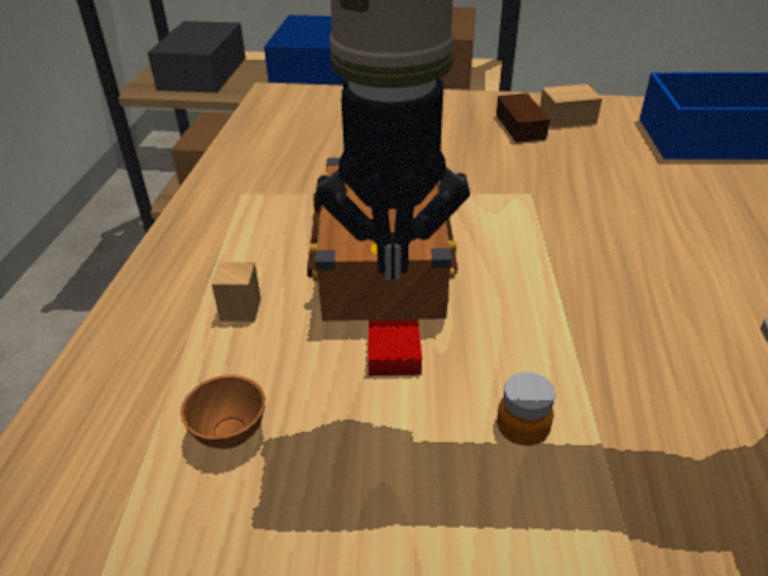

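>>> {"op": "send_rows", "data": {
  "deltas": [
    [[0.14, -0.7, 0], [0, 0, 0], -1],
    [[0.3, -1.5, -0.2], [0, 0, 0], -1],
    [[0.46, -2.3, -0.6], [0, 0, 0], -1],
    [[0.6, -3.0, -1.0], [0, 0, 0], -1],
    [[0.72, -3.57, -1.3], [0, 0, 0], -1],
    [[0.72, -3.57, -1.55], [0, 0, 0], -1],
    [[0.72, -3.57, -1.55], [0, 0, 0], -1]
  ]
}}

```text
time: 7.73
ee_pos: [565.5, -66.1, 115.1]
orientation: [-0.004, 0.655, 0.756, -0.005]
wrist_force: [-0.7, 1.2, -0.0]
gripper_width: 0.3
```

```bash
python3 look.py 7 scene
```

```text
7.7333 [565.50739174 -66.12764981 115.12870967] [-0.00362127  0.65471191  0.75585565 -0.00462972] 0.2752951515997974 [-0.74425456  1.18962343 -0.01398153]
```

View pics/scene7.png

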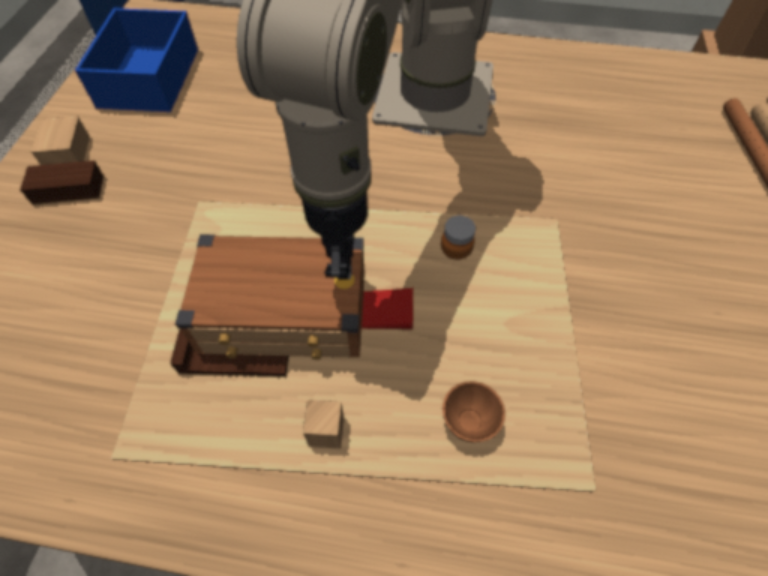

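Over the dot with a swing not yet settled (115.1 mm). Settle, then lower slowly.

>>> {"op": "send_rows", "data": {
  "deltas": [
    [[0.1, 0.04, 0.05], [0, 0, 0], -1],
    [[0.1, 0.04, 0.05], [0, 0, 0], -1]
  ]
}}

```text
time: 7.95
ee_pos: [570.8, -61.1, 118.7]
orientation: [-0.003, 0.653, 0.757, -0.004]
wrist_force: [0.5, -0.4, 0.5]
gripper_width: -0.2
```

>>> {"op": "send_rows", "data": {
  "deltas": [
    [[0, 0, -0.06], [0, 0, 0], -1],
    [[0, 0, -0.12], [0, 0, 0], -1]
  ]
}}

```text
time: 8.12
ee_pos: [571.3, -59.9, 114.3]
orientation: [-0.003, 0.652, 0.758, -0.003]
wrist_force: [0.1, 0.2, -0.5]
gripper_width: -0.1
```

>>> {"op": "send_rows", "data": {
  "deltas": [
    [[0, -0.08, -0.03], [0, 0, 0], -1],
    [[0, -0.1, -0.08], [0, 0, 0], -1],
    [[0, -0.1, -0.08], [0, 0, 0], -1]
  ]
}}

```text
time: 8.37
ee_pos: [571.1, -64.2, 110.8]
orientation: [-0.003, 0.652, 0.758, -0.003]
wrist_force: [0.3, -0.2, -0.3]
gripper_width: -0.2
```

>>> {"op": "send_rows", "data": {
  "deltas": [
    [[0, 0, -0.03], [0, 0, 0], -1],
    [[0, 0, -0.05], [0, 0, 0], -1]
  ]
}}

```text
time: 8.53
ee_pos: [571.4, -64.2, 110.1]
orientation: [-0.003, 0.653, 0.758, -0.003]
wrist_force: [-7.9, 1.9, 19.4]
gripper_width: 0.0
```

>>> {"op": "send_rows", "data": {
  "deltas": [
    [[-0.01, 0, -0.03], [0, 0, 0], -1],
    [[-0.01, 0, -0.03], [0, 0, 0], -1],
    [[-0.01, 0, -0.03], [0, 0, 0], -1],
    [[-0.01, 0, -0.03], [0, 0, 0], -1],
    [[-0.01, 0, -0.03], [0, 0, 0], -1],
    [[-0.01, 0, -0.03], [0, 0, 0], -1]
  ]
}}

```text
time: 9.03
ee_pos: [571.3, -64.2, 110.2]
orientation: [-0.003, 0.653, 0.758, -0.002]
wrist_force: [-4.7, -0.2, 11.6]
gripper_width: 0.3
```

```bash
python3 look.py 8 scene side; python3 -c "
from cell import *
for i in range(4): snapshot('side');s=observe();print(s['time'],s['ee_pos'].round(2),s['wrist_force'].round(1))"
```

```text
9.0333 [571.29782658 -64.21529142 110.18596182] [-0.00302695  0.6526046   0.75768934 -0.00222259] 0.25266590293674485 [-4.67828764 -0.21568001 11.63165862]
9.1833 [571.25 -64.23 110.15] [-5.  -0.  11.6]
9.2333 [571.29 -64.25 110.19] [-4.1  0.5 12. ]
9.2833 [571.27 -64.26 110.17] [-3.2  0.5 11.4]
9.3333 [571.24 -64.26 110.16] [-3.9  1.1 11.6]
```

View pics/scene8.png

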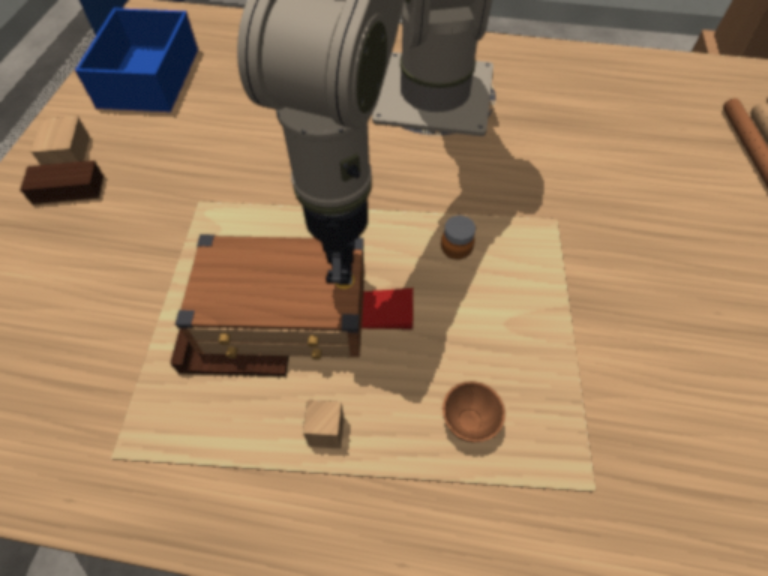

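View pics/side8.png

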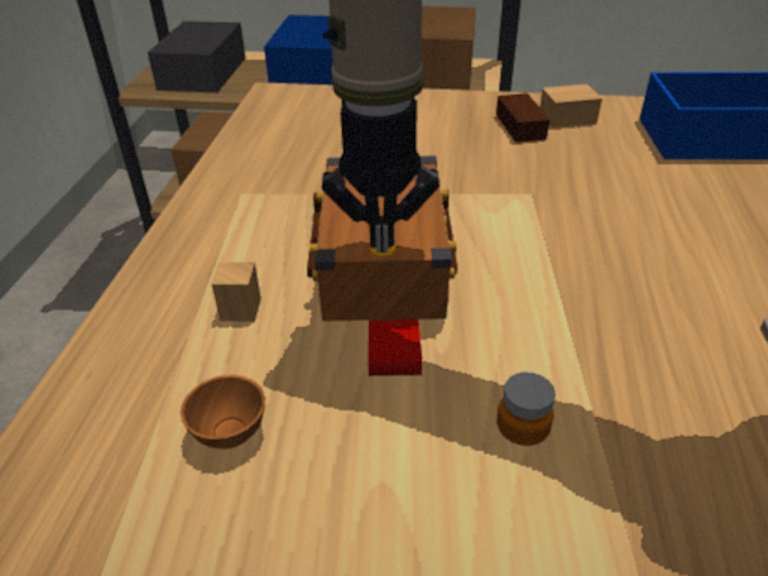

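```bash
python3 -c "
from cell import *
print(finish_job()); s=observe(); print(s['time'],s['ee_pos'],s['wrist_force'])"
```

```text
the job is handed in; nothing more can be done
None
the job is handed in; nothing more can be done
```

I pushed the red wedge under the chest's overhanging end with the fingertips until it was snug. I then pressed on the yellow dot with closed fingers and handed the job in at about 9.3 s, still holding the press. No verdict was reported, so whether it passed is unconfirmed.

**Wedge:** It went in about 60 mm, estimated from the fingertip position. At the end of the push the force rose from about 2 N to 9 N, and the fingers moved only 0.3 mm over that last push.

**Press:** It held steady at about 11.6 N (it needed more than 5 N). The tool stayed still at a height of 110.2 mm, about 1 mm from where I had measured the dot. There was also a steady sideways force of about 4 N.

**Scene:** The last pictures show the chest looking level and where it was. The wedge is still under the end, and the bowl, jar and wood block have not visibly moved.

**Weak spots:**
- **Camera agreement:** The two cameras differed by about 3 mm in x.
- **Chest height:** My camera fit of the chest's height was poor, with errors up to 5.6 px at some corners. I took the height from the force contacts instead.
- **Not measured directly:** I judged the chest's tilt and the load on the wedge only from the pictures and forces.

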